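# Pack out the gap beside a bearing block

## Task

Fill the gap between the aluminium block held in the jig and the facing end stop with two of the four coloured packers, side by side, choosing the pair that together fills it snugly (only a few millimetres of play) without forcing. Both must stand upright, fully down on the board and centred along the stops; leave the other two packers standing on the bench, let go, and do not disturb the pencil or the two pieces of wood.

Things in the scene. Friction and masses are not known exactly. Their poses are not given: they have to be found in the camera images.
- jig: Fixed plywood board 250 (x) x 190 (y) x 12 mm; origin: centre of its underside, on the bench. Two dark steel end stops (100 mm along x, 22 thick, tops 32 mm above the board), centred at x = -60 mm, inner faces at y = +60 and -60 mm. One aluminium block is fixed between them against the +y stop. The far part of the board (x = +65 mm) holds the other two blocks.
- gap_wall (a point): Middle of the foot of the -y stop's inner face, on the board's top (12 mm above the bench); axes as the jig's. The gap to fill runs from here along +y to the block's face: 43, 49 or 55 mm, depending on the block. It is centred at this x, open at both ends and on top, and its floor is the board.
- block_77: Aluminium bearing block, 80 mm along x, 77 along y, 32 high, fixed on the jig board, axes parallel to the board's. Origin: middle of the lower edge of its +y face; it reaches from y = 0 to -77 mm. If it is the one between the stops (x = -60 mm in the jig frame, else +65), the gap is 43 mm wide.
- block_71: Aluminium bearing block, 80 mm along x, 71 along y, 32 high, fixed on the jig board, axes parallel to the board's. Origin: middle of the lower edge of its +y face; it reaches from y = 0 to -71 mm. If it is the one between the stops (x = -60 mm in the jig frame, else +65), the gap is 49 mm wide.
- block_65: Aluminium bearing block, 80 mm along x, 65 along y, 32 high, fixed on the jig board, axes parallel to the board's. Origin: middle of the lower edge of its +y face; it reaches from y = 0 to -65 mm. If it is the one between the stops (x = -60 mm in the jig frame, else +65), the gap is 55 mm wide.
- packer_yellow: Loose yellow plastic packer standing upright. Body 80 mm (x) x 14 mm (y, its thickness) x 38 mm high; the lowest 6 mm tapers in by 2 mm a side in y. Centred on top a black grip lug, 56 mm (x) x 10 mm (y), 38 to 68 mm above the underside, best gripped by its two ends, fingers kept above the body so they clear the block and neighbour. Origin: centre of underside.
- packer_blue: Loose blue plastic packer standing upright. Body 80 mm (x) x 20 mm (y, its thickness) x 38 mm high; the lowest 6 mm tapers in by 2 mm a side in y. Centred on top a black grip lug, 56 mm (x) x 10 mm (y), 38 to 68 mm above the underside, best gripped by its two ends, fingers kept above the body so they clear the block and neighbour. Origin: centre of underside.
- packer_green: Loose green plastic packer standing upright. Body 80 mm (x) x 26 mm (y, its thickness) x 38 mm high; the lowest 6 mm tapers in by 2 mm a side in y. Centred on top a black grip lug, 56 mm (x) x 10 mm (y), 38 to 68 mm above the underside, best gripped by its two ends, fingers kept above the body so they clear the block and neighbour. Origin: centre of underside.
- packer_red: Loose red plastic packer standing upright. Body 80 mm (x) x 38 mm (y, its thickness) x 38 mm high; the lowest 6 mm tapers in by 2 mm a side in y. Centred on top a black grip lug, 56 mm (x) x 10 mm (y), 38 to 68 mm above the underside, best gripped by its two ends, fingers kept above the body so they clear the block and neighbour. Origin: centre of underside.
- pencil: Red carpenter's pencil, 168 mm, loose bystander lying on the bench; origin: centre of its underside.
- batten: Pine batten offcut, 200 x 32 x 19 mm, loose bystander lying on the bench; origin: centre of its underside.
- wood_block: Pine block offcut, 120 x 45 x 45 mm, loose bystander lying on the bench; origin: centre of its underside.
Not all that is in view belongs to the job. What is meant by the packer_blue is not purple, and is the larger of those in its own colour.

How it is judged:
At the end, for the whole second after the job is handed in: The pair 3 mm thinner than the gap (43: 14+26, 49: 20+26, 55: 14+38 mm) stands in it at rest: within 15 mm of the stops' centre along jig x, undersides within 2.5 mm of the board, tilt < 0.09 rad, turned < 0.12 rad from the jig. The other two stand on the bench (below 5 mm, tilt < 0.15 rad) (((x of block_77 in the frame of jig below 0 m and x of packer_yellow in the frame of jig between -0.075 and -0.045 m and y of packer_yellow in the frame of jig between -0.06 and 0 m and z of each of packer_yellow, packer_green in the frame of jig below 0.0145 m and angle between each of packer_yellow, packer_green's own z axis and vertical below 0.09 rad and angle between the x axis of each of packer_yellow, packer_green and the x axis of jig, either way round below 0.12 rad and linear speed of each of packer_yellow, packer_green below 0.02 m/s and height (world z) of each of packer_blue, packer_red below 0.005 m and angle between each of packer_blue, packer_red's own z axis and vertical below 0.15 rad and x of packer_green in the frame of jig between -0.075 and -0.045 m and y of packer_green in the frame of jig between -0.06 and 0 m) or (x of block_71 in the frame of jig below 0 m and height (world z) of each of packer_yellow, packer_red below 0.005 m and angle between each of packer_yellow, packer_red's own z axis and vertical below 0.15 rad and x of packer_blue in the frame of jig between -0.075 and -0.045 m and y of packer_blue in the frame of jig between -0.06 and 0 m and z of each of packer_blue, packer_green in the frame of jig below 0.0145 m and angle between each of packer_blue, packer_green's own z axis and vertical below 0.09 rad and angle between the x axis of each of packer_blue, packer_green and the x axis of jig, either way round below 0.12 rad and linear speed of each of packer_blue, packer_green below 0.02 m/s and x of packer_green in the frame of jig between -0.075 and -0.045 m and y of packer_green in the frame of jig between -0.06 and 0 m) or (x of block_65 in the frame of jig below 0 m and x of packer_yellow in the frame of jig between -0.075 and -0.045 m and y of packer_yellow in the frame of jig between -0.06 and 0 m and z of each of packer_yellow, packer_red in the frame of jig below 0.0145 m and angle between each of packer_yellow, packer_red's own z axis and vertical below 0.09 rad and angle between the x axis of each of packer_yellow, packer_red and the x axis of jig, either way round below 0.12 rad and linear speed of each of packer_yellow, packer_red below 0.02 m/s and height (world z) of each of packer_blue, packer_green below 0.005 m and angle between each of packer_blue, packer_green's own z axis and vertical below 0.15 rad and x of packer_red in the frame of jig between -0.075 and -0.045 m and y of packer_red in the frame of jig between -0.06 and 0 m))); the robot touches nothing.
It fails at once if a packer is forced against the jig or a block with more than 60 N (contact force between any of packer_yellow, packer_blue, packer_green, packer_red and jig above 60 N or contact force between any of packer_yellow, packer_blue, packer_green, packer_red and block_77 above 60 N or contact force between any of packer_yellow, packer_blue, packer_green, packer_red and block_71 above 60 N or contact force between any of packer_yellow, packer_blue, packer_green, packer_red and block_65 above 60 N).
It fails at once if the pencil or a piece of wood is moved more than 30 mm (distance of any of pencil, batten, wood_block from where it was at the start of the episode above 0.03 m).
It also fails if it takes over 64 s, if anything falls off the work surface, if the arm or the gripper's body presses on something with over 40 N, if the wrist force passes 120 N, or if a joint passes its speed limit or range.

## Robot

A 6-joint arm with a two-finger parallel gripper is mounted at the origin on a cart in front of the work surface, level with it; the furniture and walls round the work are solid. World frame = base frame: x ahead of the robot, y to its left, z up, the work surface at z = 0. Lengths are in m, angles in rad, forces in N, time in s.
With the tool pointing down it reaches from about 0.35 to 0.975 m from the base axis. Payload 7.1 kg.
Tool frame: the origin (TCP) lies midway between the tips of the shut fingers; the grasp point (between the pads) lies 19 mm behind it; z points along the fingers, x is the direction in which the jaws open and shut, and the axes are right-handed (so a half turn about z gives the same grasp; the last joint's range is limited). The gripper opens to 88 mm and grips with 3 to 60 N. Pads are 20 mm wide; open, the fingers measure 115 mm over their backs; the gripper's body (75 mm by 178 mm) begins 61 mm behind the grasp point.
Start: joints at [1.16, 0.423, 1.63, -0, 1.089, -0.019], TCP at [0.239, 0.578, 0.223] pointing down, gripper open.
Joint ranges: [-3, 3], [-0.9, 2.11], [0.09, 2.58], [-1.31, 4.45], [0.11, 2.69], [-2.54, 2.54]. Speed limits (rad/s): [2.39, 2.39, 3.01, 3.14, 3.14, 3.14].

## Interface

Orientations are given as a unit quaternion [w, x, y, z].
In Python, from station import move_pose, movel, movej, command_gripper, wait, inverse_kinematics, read_camera, camera_info, MotionError, job_done, get_time, get_joint_pos, get_qvel, get_effort, get_tcp_pos, get_ee_rot, get_ft_force, get_ft_torque, get_grip_width gives the robot as it stands. Calls block until the motion is done:
- move_pose(position, orientation): joint-space move of the TCP to a pose.
- movel(position, frame=None, v=0.15, until_force=None): straight line of the TCP; frame=None keeps the orientation; v is the mean speed in m/s. With until_force (N) it stops when the force on the tool has changed by that much, and returns True; else False.
- movej(angles): joint-space move.
- command_gripper(opening): opening from 0.0 (shut) to 1.0 (fully open); the grip force is fixed at half the most; returns when the fingers have stopped.
- wait(seconds).
- inverse_kinematics(position, orientation): joint angles nearest the present ones, or None.
- read_camera(name): name is "scene" or "side" or "wrist"; returns the picture (420x560x3 uint8, red, green, blue); there is no depth.
- camera_info(name): a dict with "intrinsics" (3x3 intrinsics, pixels), "dist" ([k1, k2, p1, p2, k3] as OpenCV has them; the pictures are not rectified), "T" (4x4, takes a point from camera to world coordinates); the wrist camera has in their place "tool_from_camera" (4x4, takes a point from camera to tool coordinates, whose origin is the TCP and whose axes are the tool frame's). Camera axes: x right, y up, looking along -z (the intrinsics and any distortion apply to the point x, -y, -z); pixel columns grow to the right and rows downward; lengths in m; the calibration is good to about 2 mm. A picture is of the moment at which its call begins: read the wrist's pose just before it. camera_info takes no time and is no camera call.
A pose or a line that the arm cannot do raises MotionError and nothing moves.
- job_done(): hands the job in, once; it reports no verdict.
Readings, each from a call of its own:
- get_time(): time.
- get_joint_pos(): joint angles.
- get_qvel(): joint speeds.
- get_effort(): joint torques, N m.
- get_tcp_pos(): TCP position.
- get_ee_rot(): TCP orientation.
- get_ft_force(): force on the tool from outside, world axes, zero at the start.
- get_ft_torque(): the same for the moment, N m.
- get_grip_width(): opening from 0.0 (shut) to 1.0 (fully open).
Only numpy, scipy, OpenCV 4.12 (cv2) and the standard library are available. Lean on these libraries where they do the work, as an engineer would, in place of code of your own. Each camera call takes 0.05 s, during which the arm holds its last target. There are 200 camera calls.

## Working session

There is one attempt and no reset: what is moved stays moved. The work goes in short steps, each a Python script; the robot and the scene stay as the last script left them, time stands still between calls to the robot, and variables do not carry over. Pictures are saved under pics/ and viewed, about 8 in all and at most 12, crops included, and the job is handed in when it is done.

```bash
ls; mkdir -p pics; python3 - <<'E'
from station import *
import cv2,numpy as np
for n in ["scene","side"]:
    im=read_camera(n); cv2.imwrite(f"pics/{n}0.png",cv2.cvtColor(im,cv2.COLOR_RGB2BGR))
    c=camera_info(n); print(n,c["intrinsics"],c["dist"],np.round(c["T"],3))
im=read_camera("wrist"); cv2.imwrite("pics/wrist0.png",cv2.cvtColor(im,cv2.COLOR_RGB2BGR))
print(camera_info("wrist"),get_time(),get_ee_rot())
E
```

```text
pics
scene [[430.81071407   0.         276.90052882]
 [  0.         430.81071407 207.09392248]
 [  0.           0.           1.        ]] [0.04550385 0.         0.         0.         0.        ] [[ 0.524  0.449 -0.724 -0.234]
 [-0.851  0.295 -0.434 -0.406]
 [ 0.018  0.843  0.537  0.645]
 [ 0.     0.     0.     1.   ]]
side [[518.6530985    0.         274.19509937]
 [  0.         518.6530985  212.45733813]
 [  0.           0.           1.        ]] [0.04394737 0.         0.         0.         0.        ] [[ 0.997  0.019 -0.077  0.437]
 [-0.078  0.415 -0.907 -1.16 ]
 [ 0.014  0.91   0.415  0.585]
 [ 0.     0.     0.     1.   ]]
{'intrinsics': array([[302.33699387,   0.        , 280.73593228],
       [  0.        , 302.33699387, 207.22775552],
       [  0.        ,   0.        ,   1.        ]]), 'dist': array([-0.01538045,  0.        ,  0.        ,  0.        ,  0.        ]), 'tool_from_camera': array([[ 9.99999782e-01, -4.70933626e-04,  4.62573302e-04,
         6.16090066e-04],
       [-3.41466778e-04, -9.68743831e-01, -2.48063043e-01,
        -6.62470765e-02],
       [ 5.64936262e-04,  2.48062831e-01, -9.68743781e-01,
        -1.62475824e-01],
       [ 0.00000000e+00,  0.00000000e+00,  0.00000000e+00,
         1.00000000e+00]])} 0.15 [ 3.34643270e-04  8.31217323e-01  5.55947293e-01 -5.08304881e-04]
```

View pics/scene0.png

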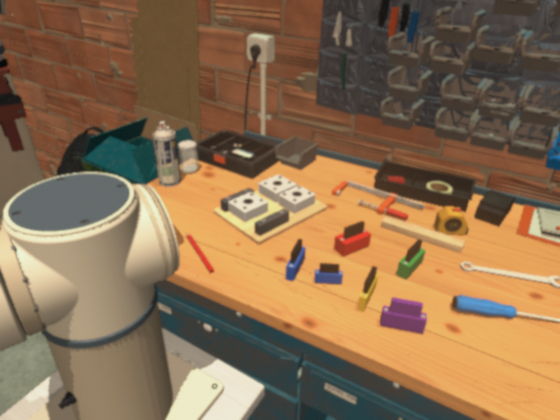

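View pics/side0.png

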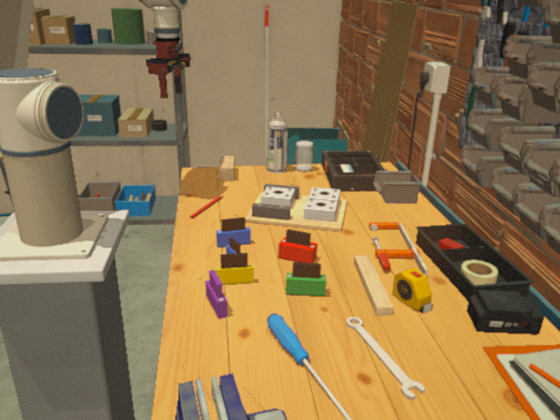

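Candidates for blue: scene (296,260), larger blue with a tall lug; small blue at (328,273); purple at (404,315) is excluded. The others are yellow (368,290), green (411,262), red (350,238), jig ~(270,210) and pencil (200,253). In the side view, blue is at (234,235) and the small blue is hidden behind yellow at (237,248).

```bash
cat > h.py <<'E'
from station import *
import cv2,numpy as np
from scipy.spatial.transform import Rotation as Ro
def cam(n):
    c=camera_info(n)
    if n=="wrist":
        q=get_ee_rot(); T=np.eye(4); T[:3,:3]=Ro.from_quat(np.roll(q,-1)).as_matrix(); T[:3,3]=get_tcp_pos()
        c["T"]=T@c["tool_from_camera"]
    return c
def ray(c,px):
    u=cv2.undistortPoints(np.array(px,float).reshape(-1,1,2),np.array(c["intrinsics"]),np.array(c["dist"])).reshape(-1,2)
    d=np.c_[u[:,0],-u[:,1],-np.ones(len(u))]@c["T"][:3,:3].T
    return c["T"][:3,3],d
def plane(c,px,z):
    o,d=ray(c,px); return o+d*((z-o[2])/d[:,2])[:,None]
def tri(ca,a,cb,b):  # closest point of two rays, and miss distance
    o1,d1=ray(ca,a);o2,d2=ray(cb,b);d1=d1[0];d2=d2[0]
    s=np.linalg.lstsq(np.c_[d1,-d2],o2-o1,rcond=None)[0]
    p=o1+s[0]*d1;q=o2+s[1]*d2
    return (p+q)/2,np.linalg.norm(p-q)
H={"red":[(0,5),(174,180)],"yellow":[(23,32)],"green":[(50,75)],"blue":[(106,120)],"purple":[(128,155)]}
def blobs(im,col,amin=60,smin=130,vmin=40):
    h=cv2.cvtColor(im,cv2.COLOR_RGB2HSV); m=np.zeros(h.shape[:2],np.uint8)
    for a,b in H[col]: m|=cv2.inRange(h,(a,smin,vmin),(b,255,255))
    m=cv2.morphologyEx(m,cv2.MORPH_OPEN,np.ones((2,2),np.uint8))
    n,l,s,ce=cv2.connectedComponentsWithStats(m)
    return [(int(s[i,4]),ce[i],l==i,s[i]) for i in range(1,n) if s[i,4]>=amin]
def snap(n,f=None):
    c=cam(n); im=read_camera(n)
    if f: cv2.imwrite(f"pics/{f}.png",cv2.cvtColor(im,cv2.COLOR_RGB2BGR)); np.save(f"pics/{f}.npy",c["T"])
    return c,im
E
python3 - <<'E'
from h import *
for n in ["scene","side"]:
    im=cv2.cvtColor(cv2.imread(f"pics/{n}0.png"),cv2.COLOR_BGR2RGB);c=cam(n)
    for col in H:
        for b in blobs(im,col):
            p=plane(c,b[1],.019)[0]
            if -.6<p[1]<.8 and .2<p[0]<1.1: print(n,col,b[0],b[1].round(),p.round(3))
ca,cb=cam("scene"),cam("side")
print(plane(ca,[(270,210)],.02),plane(cb,[(205,182),(300,205)],.02))
E
```

```text
scene red 94 [397. 180.] [ 0.941 -0.124  0.019]
scene red 76 [397. 214.] [ 0.756 -0.186  0.019]
scene red 389 [355. 242.] [ 0.579 -0.14   0.019]
scene red 137 [201. 255.] [0.342 0.138 0.019]
side red 175 [450. 245.] [ 0.938 -0.123  0.019]
side yellow 535 [237. 275.] [ 0.44  -0.232  0.019]
side yellow 302 [418. 284.] [ 0.807 -0.285  0.019]
side green 113 [307. 280.] [ 0.584 -0.259  0.019]
[[0.58640124 0.10685708 0.02      ]] [[0.35228622 0.30320505 0.02      ]
 [0.61598793 0.11991752 0.02      ]]
```

View pics/wrist0.png

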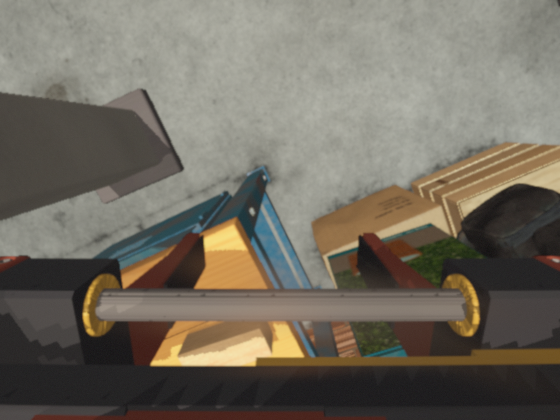

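Wrist view: the fingers cover rows below ~240, so the upper part is the usable area. Next I'll take a sweep over the packers and jig.

```bash
python3 - <<'E'
from h import *
q=[0,1,0,0]
for i,(x,y) in enumerate([(.55,.08),(.55,-.0),(.54,-.12),(.52,-.22)]):
    move_pose([x,y,.28],q); c,im=snap("wrist",f"w{i}")
    print(i,get_time(),get_tcp_pos().round(4),get_joint_pos().round(2))
a=[cv2.imread(f"pics/w{i}.png")[:250] for i in range(4)]
cv2.imwrite("pics/m1.png",np.vstack([a[0],a[2]])); cv2.imwrite("pics/m2.png",np.vstack([a[1],a[3]]))
E
```

```text
0 2.3167 [0.5499 0.0808 0.2799] [0.12 0.26 1.73 0.   1.15 0.12]
1 2.7833 [5.5e-01 4.0e-04 2.8e-01] [-0.02  0.25  1.74  0.    1.15 -0.02]
2 3.3833 [ 0.5402 -0.1189  0.2799] [-0.24  0.25  1.74  0.    1.15 -0.24]
3 3.925 [ 0.5203 -0.2188  0.2799] [-0.42  0.27  1.71  0.    1.16 -0.42]
```

View pics/m1.png

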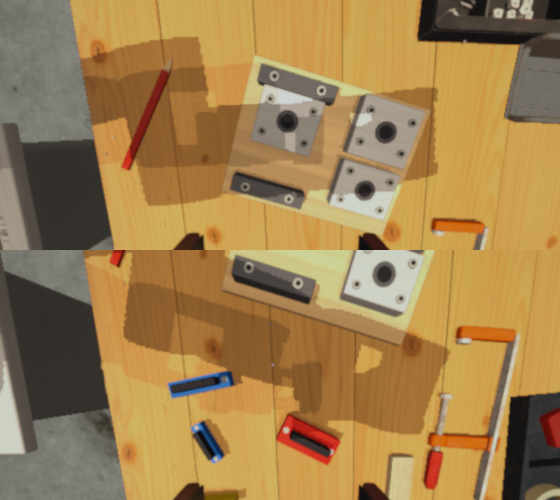

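View pics/m2.png

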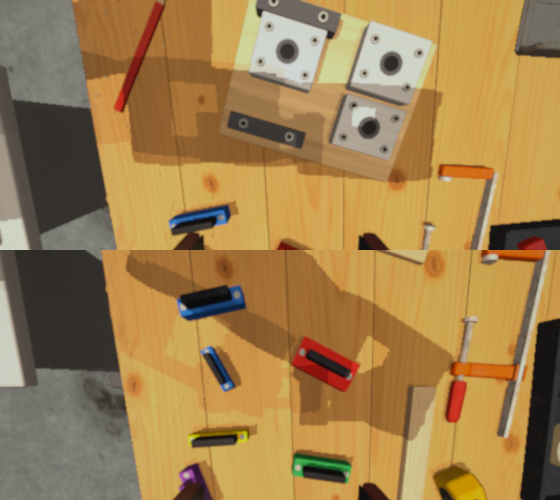

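The sweep shows (w0) the jig with its block against the upper stop and the gap beside the lower stop at about (268,190). Large blue is at (200,384), small blue decoy at (207,441), red at (309,438) in the m1 composite; yellow is at (218,437), green at (322,467), purple (190,480) in m2. Next: an orthorectified view of the jig at z=0.044 and packer triangulation.

```bash
cat >> h.py <<'E'
def load(f):
    c=camera_info("wrist"); c["T"]=np.load(f"pics/{f}.npy"); return c,cv2.cvtColor(cv2.imread(f"pics/{f}.png"),cv2.COLOR_BGR2RGB)
def proj(c,P):
    p=(np.atleast_2d(P)-c["T"][:3,3])@c["T"][:3,:3]; p=p*[1,-1,-1]
    return cv2.projectPoints(p,np.zeros(3),np.zeros(3),np.array(c["intrinsics"]),np.array(c["dist"]))[0].reshape(-1,2)
def ortho(c,im,o,yaw,z,xr,yr,s=3000):  # rectified view of plane z; o=origin, axes turned by yaw
    X,Y=np.meshgrid(np.arange(xr[0],xr[1],1/s),np.arange(yr[1],yr[0],-1/s))
    cs,sn=np.cos(yaw),np.sin(yaw)
    P=np.c_[(o[0]+X*cs-Y*sn).ravel(),(o[1]+X*sn+Y*cs).ravel(),np.full(X.size,z)]
    m=proj(c,P).astype(np.float32).reshape(X.shape+(2,))
    return cv2.remap(im,m[...,0],m[...,1],cv2.INTER_CUBIC)
E
python3 - <<'E'
from h import *
D={f:load(f) for f in ["w0","w1","w2","w3"]}
for col in ["red","yellow","green","blue"]:
    for f in ["w1","w2","w3"]:
        c,im=D[f]
        for b in blobs(im[:250],col,120):
            hull=cv2.convexHull(np.argwhere(b[2])[:,::-1].astype(np.int32)); r=cv2.minAreaRect(hull)
            bx=plane(c,cv2.boxPoints(r),.038); e=[bx[1]-bx[0],bx[2]-bx[1]]; L=[np.linalg.norm(v) for v in e]; k=int(np.argmax(L))
            print(col,f,b[0],np.round(r[0]),plane(c,[r[0]],.038)[0].round(4),"size",np.round(L,3),"yaw",round(np.degrees(np.arctan2(e[k][1],e[k][0])),1))
# board corners triangulated w0/w1 by eye at z .012
c0,i0=D["w0"];c1,i1=D["w1"]
print(plane(c0,[(223,192),(430,112),(258,56)],.012).round(3))
cv2.imwrite("pics/o1.png",cv2.cvtColor(ortho(c0,i0,(.53,.13),0,.044,(-.13,.13),(-.1,.1)),cv2.COLOR_RGB2BGR))
E
```

```text
red w1 934 [140.  58.] [0.3774 0.1543 0.038 ] size [0.137 0.01 ] yaw 61.1
red w1 289 [532. 243.] [ 0.914  -0.0899  0.038 ] size [0.043 0.019] yaw -0.2
red w2 146 [118.   7.] [0.3472 0.091  0.038 ] size [0.019 0.011] yaw 65.8
red w2 570 [550. 178.] [ 0.9084 -0.115   0.038 ] size [0.026 0.055] yaw -77.1
red w2 1205 [309. 190.] [ 0.5794 -0.1317  0.038 ] size [0.038 0.079] yaw -26.4
red w2 432 [433. 220.] [ 0.7553 -0.1742  0.038 ] size [0.053 0.018] yaw 85.9
red w3 1446 [326. 115.] [ 0.5791 -0.1334  0.038 ] size [0.038 0.078] yaw -25.5
red w3 526 [456. 152.] [ 0.7544 -0.1798  0.038 ] size [0.053 0.019] yaw 86.1
yellow w3 125 [155. 160.] [ 0.354  -0.1912  0.038 ] size [0.005 0.052] yaw -89.9
yellow w3 127 [242. 187.] [ 0.469  -0.2271  0.038 ] size [0.019 0.017] yaw -0.0
yellow w3 208 [472. 244.] [ 0.7967 -0.3098  0.038 ] size [0.015 0.039] yaw -0.1
green w3 646 [322. 219.] [ 0.5794 -0.2724  0.038 ] size [0.03  0.079] yaw -8.3
blue w1 411 [202. 219.] [ 0.4407 -0.054   0.038 ] size [0.08  0.021] yaw 11.5
blue w2 265 [202. 135.] [ 0.4383 -0.0581  0.038 ] size [0.082 0.017] yaw 10.7
blue w2 248 [211. 191.] [ 0.446  -0.1331  0.038 ] size [0.011 0.052] yaw -59.5
blue w3 680 [214.  54.] [ 0.4394 -0.061   0.038 ] size [0.074 0.024] yaw 10.9
blue w3 185 [222. 120.] [ 0.4461 -0.1392  0.038 ] size [0.007 0.051] yaw -61.4
[[0.467 0.061 0.012]
 [0.755 0.173 0.012]
 [0.521 0.242 0.012]]
```

View pics/o1.png

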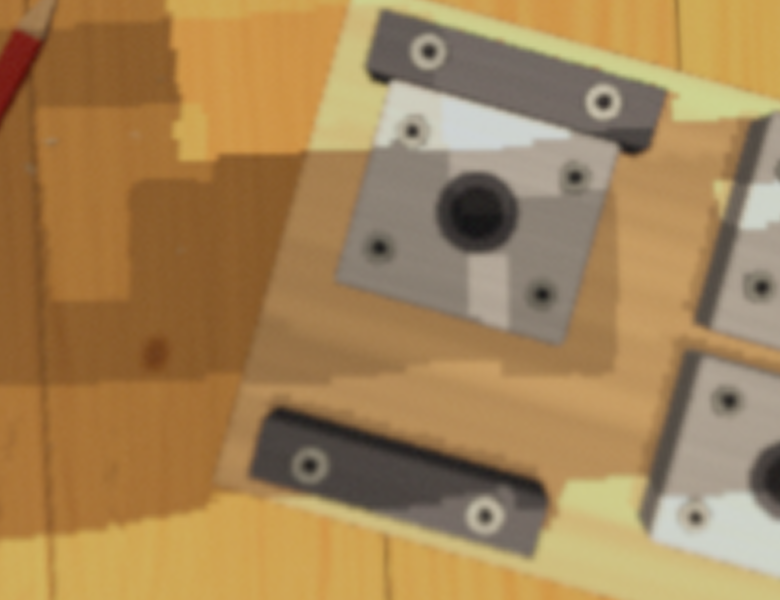

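The ortho picture gives a yaw of about -15.9°. The block is ~68-70 mm long and the gap ~48.5-49.7 mm, which points to block_71 with a 49 mm gap. I'll confirm this with an aligned close view from two places, measuring edges by gradient profile.

```bash
python3 - <<'E'
from h import *
from scipy.signal import find_peaks
a=np.radians(-15.9); q=[0,np.cos(a/2),np.sin(a/2),0]
ty=np.array([np.sin(a),-np.cos(a)]); g=np.array([.543,.102])
for i,off in enumerate([.066,.116]):
    t=g+ty*off; move_pose([t[0],t[1],.20],q); snap("wrist",f"j{i}"); print(get_tcp_pos().round(4),get_time())
    c,im=load(f"j{i}")
    for z in (.044,.012):
        o=ortho(c,im,g,a,z,(-.03,.03),(-.11,.11),2000)
        pr=cv2.GaussianBlur(cv2.cvtColor(o,cv2.COLOR_RGB2GRAY),(0,0),1.5).astype(float)
        d=np.diff(np.median(pr,1)); pk,_=find_peaks(abs(d),height=1.2,distance=5)
        print(i,z,[(round(110-k/2,1),round(d[k],1)) for k in pk])
    cv2.imwrite(f"pics/oj{i}.png",cv2.cvtColor(ortho(c,im,g,a,.044,(-.12,.16),(-.08,.11),2000),cv2.COLOR_RGB2BGR))
cv2.imwrite("pics/oj.png",np.vstack([cv2.imread("pics/oj0.png")[:300],cv2.imread("pics/oj1.png")[:300]]))
E
```

```text
[0.5255 0.0381 0.2005] 5.025
0 0.044 [(np.float64(97.0), np.float64(-2.0)), (np.float64(94.5), np.float64(23.0)), (np.float64(63.5), np.float64(-2.0)), (np.float64(58.5), np.float64(-5.5)), (np.float64(56.0), np.float64(-1.5)), (np.float64(24.5), np.float64(-12.5)), (np.float64(3.5), np.float64(-6.0)), (np.float64(0.5), np.float64(-2.0)), (np.float64(-23.0), np.float64(-15.0)), (np.float64(-26.0), np.float64(3.0)), (np.float64(-34.5), np.float64(-1.5)), (np.float64(-46.5), np.float64(10.0)), (np.float64(-54.0), np.float64(2.0)), (np.float64(-60.5), np.float64(7.0))]
0 0.012 [(np.float64(106.5), np.float64(-2.0)), (np.float64(104.0), np.float64(21.0)), (np.float64(70.5), np.float64(-4.5)), (np.float64(63.0), np.float64(2.5)), (np.float64(50.0), np.float64(-2.0)), (np.float64(27.0), np.float64(-12.0)), (np.float64(24.5), np.float64(12.0)), (np.float64(3.5), np.float64(-5.5)), (np.float64(-25.0), np.float64(-14.0)), (np.float64(-29.0), np.float64(2.0)), (np.float64(-51.0), np.float64(10.0)), (np.float64(-60.0), np.float64(2.0)), (np.float64(-67.0), np.float64(6.5)), (np.float64(-71.0), 
[... 479 characters left out ...]
np.float64(-49.5), np.float64(-3.5)), (np.float64(-57.0), np.float64(-4.0)), (np.float64(-96.5), np.float64(9.0)), (np.float64(-99.0), np.float64(4.5)), (np.float64(-105.5), np.float64(2.0))]
1 0.012 [(np.float64(80.0), np.float64(53.0)), (np.float64(75.5), np.float64(-5.5)), (np.float64(65.0), np.float64(5.0)), (np.float64(32.0), np.float64(-18.0)), (np.float64(25.5), np.float64(19.0)), (np.float64(20.0), np.float64(-7.5)), (np.float64(1.5), np.float64(-2.0)), (np.float64(-22.0), np.float64(-13.0)), (np.float64(-46.5), np.float64(13.0)), (np.float64(-49.5), np.float64(-4.0)), (np.float64(-58.5), np.float64(-4.0)), (np.float64(-101.5), np.float64(8.5)), (np.float64(-104.5), np.float64(4.5))]
```

View pics/oj0.png

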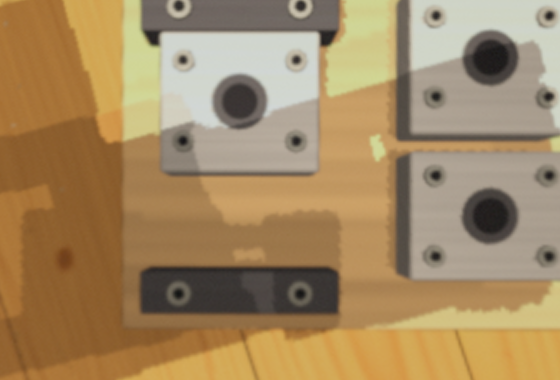

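The aligned view shows stop rows 268-313, the block's lower edge at row 172, and right-hand blocks of about 77 mm (upper) and 65 mm (lower). The block edge reads +24.5 mm in both views, which confirms z=0.044. The stop's inner face is at -24.5 mm. The gap is therefore 49 mm (block_71), so the pair is **blue + green**. Next are aligned close views of both packers.

```bash
cat >> h.py <<'E'
def Q(a): return [0,np.cos(a/2),np.sin(a/2),0]
def tyv(a): return np.array([np.sin(a),-np.cos(a)])
def txv(a): return np.array([np.cos(a),np.sin(a)])
E
python3 - <<'E'
from h import *
from scipy.signal import find_peaks
for col,g,yaw in [("blue",(.440,-.058),10.9),("green",(.579,-.270),-8.3)]:
    a=np.radians(yaw); g=np.array(g)
    for i,off in enumerate([.066,.106]):
        t=g+tyv(a)*off; move_pose([t[0],t[1],.20],Q(a)); c,im=snap("wrist",f"{col}{i}")
        for z in (.068,.038):
            for xr in [(-.023,-.003),(.003,.023)]:
                o=ortho(c,im,g,a,z,xr,(-.03,.03),4000)
                d=np.diff(np.median(cv2.GaussianBlur(o[...,2 if col=="blue" else 1],(0,0),2).astype(float),1)); pk,_=find_peaks(abs(d),height=1.5,distance=6)
                print(col,i,z,xr[0],[(round(float(30-k/4),1),round(float(d[k]),1)) for k in pk])
        o=ortho(c,im,g,a,.068,(-.05,.05),(-.035,.035),4000)
        cv2.imwrite(f"pics/o{col}{i}.png",cv2.cvtColor(o,cv2.COLOR_RGB2BGR))
    print(get_time())
cv2.imwrite("pics/opk.png",np.vstack([np.hstack([cv2.imread(f"pics/o{c}{i}.png") for i in (0,1)]) for c in ("blue","green")]))
E
```

```text
blue 0 0.068 -0.023 [(13.8, 1.5), (10.8, 6.5), (6.5, -10.0), (-2.8, 15.5), (-7.5, -12.0)]
blue 0 0.068 0.003 [(11.2, 8.0), (7.0, -10.0), (-2.5, 9.0), (-7.0, -4.0), (-8.5, -3.0), (-15.8, -3.0), (-23.8, -1.5)]
blue 0 0.038 -0.023 [(12.2, 7.0), (7.0, -9.0), (-3.0, 15.0), (-8.5, -12.0)]
blue 0 0.038 0.003 [(12.2, 8.0), (7.2, -9.0), (-3.0, 9.0), (-9.0, -4.0), (-18.0, -3.0)]
blue 1 0.068 -0.023 [(8.2, 2.0), (6.0, -5.0), (-2.5, -2.0), (-5.8, 12.0), (-11.0, -6.0), (-14.2, 2.0)]
blue 1 0.068 0.003 [(21.5, 1.5), (8.8, 3.0), (6.5, -5.0), (-2.0, -2.0), (-5.5, 11.0), (-10.8, -6.5), (-13.5, -3.0)]
blue 1 0.038 -0.023 [(13.0, 2.0), (11.0, -5.0), (1.2, -2.0), (-2.5, 11.0), (-8.2, -6.0), (-12.0, 2.0)]
blue 1 0.038 0.003 [(27.2, 1.5), (13.2, 3.0), (11.2, -5.0), (0.8, -2.0), (-2.2, 11.0), (-6.2, -1.5), (-8.0, -6.0), (-11.2, -3.0)]
6.4917
green 0 0.068 -0.023 [(11.8, -7.0), (8.0, 8.0), (4.5, -8.0), (0.8, -8.0), (-1.2, -2.0), (-9.0, 12.5), (-16.2, -3.0)]
green 0 0.068 0.003 [(11.5, -2.0), (7.5, 4.0), (4.5, -3.0), (0.2, -7.0), (-4.2, -2.0), (-9.2, 7.0), (-10.8, 5.0), (-12.8, 3.0), (-15.8, -4.0), (-28.2, -3.0)]
green 0 0.038 -0.023 [(14.2, -2.0), (12.8, -6.0), (8.8, 7.0), (5.0, -7.0), (2.2, -2.0), (-0.2, -7.0), (-10.8, 10.5), (-13.0, 2.5), (-17.8, -2.0)]
green 0 0.038 0.003 [(13.0, -2.5), (9.5, 3.0), (8.0, 4.0), (4.2, -3.0), (0.8, -6.0), (-5.2, -1.5), (-11.0, 6.5), (-14.5, 3.0), (-17.5, -3.0)]
green 1 0.068 -0.023 [(9.0, -2.0), (0.5, -8.5), (-8.2, -1.5), (-11.5, 9.0), (-18.5, -3.0), (-20.8, 8.0)]
green 1 0.068 0.003 [(4.0, 2.0), (0.2, -11.0), (-8.8, -2.0), (-11.8, 9.0), (-19.0, -3.5), (-21.2, 5.0)]
green 1 0.038 -0.023 [(13.8, -2.5), (4.5, -8.0), (-8.8, 9.0), (-17.0, -3.0), (-19.0, 8.0)]
green 1 0.038 0.003 [(8.2, 2.0), (4.0, -10.5), (-5.8, -2.0), (-9.2, 8.0), (-17.2, -3.0), (-19.5, 5.0)]
7.7083
```

View pics/opk.png

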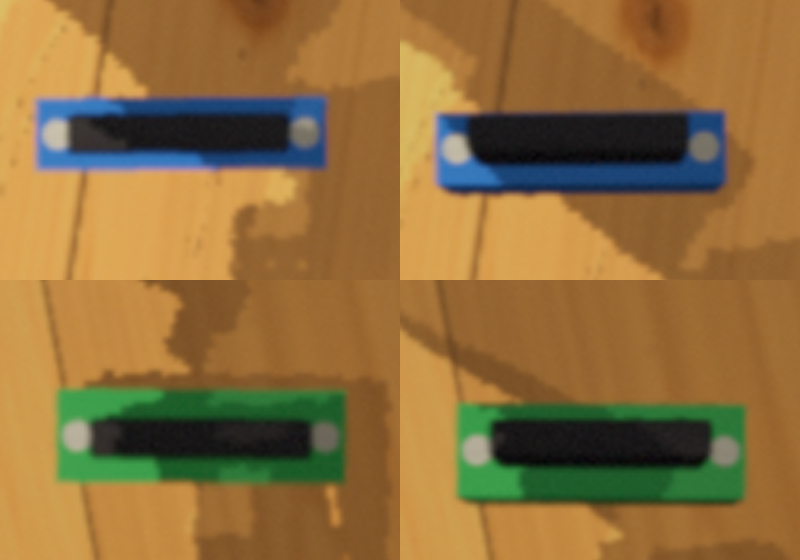

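Blue's lug edges at z=0.068 agree between views (6.7/6.3 and -2.6/-2.2 mm), so the height is confirmed and its body is ~80×20 mm, which makes it the large blue one. Green agrees too (0.4/-9 mm, body 26 mm). I'll pick and place green against the stop.

```bash
cat >> h.py <<'E'
G=np.array([.543,.102]); JA=np.radians(-15.9)
def jp(x,y,z): p=G+txv(JA)*x-tyv(JA)*y; return [p[0],p[1],z]
def st(m): print(m,round(get_time(),2),"tcp",get_tcp_pos().round(4),"F",get_ft_force().round(1),"w",round(get_grip_width()*88,1))
def pick(g,yaw,x,y):
    a=np.radians(yaw); p=np.array(g)+txv(a)*x-tyv(a)*y
    move_pose([*p,.15],Q(a)); print("down",movel([*p,.043],v=.12,until_force=15)); st("at"); command_gripper(0); st("grip")
    movel([*p,.17],v=.2); st("lift")
def place(y,push=0):
    move_pose(jp(0,y,.17),Q(JA)); movel(jp(0,y,.078),v=.15); st("above")
    print("touch",movel(jp(0,y,.052),v=.025,until_force=6)); st("down")
    if push:
        t=get_tcp_pos(); d=-tyv(JA)*push; print("push",movel([t[0]+d[0],t[1]+d[1],t[2]],v=.01,until_force=5)); st("pushed")
E
python3 - <<'E'
from h import *
pick((.579,-.270),-8.6,.0002,-.0043); place(-.0098,-.005)
p=G-np.array(get_tcp_pos()[:2]); print("tool in jig y",-(-tyv(JA))@p*1000)
E
```

```text
down False
at 9.28 tcp [ 0.5791 -0.2747  0.0438] F [-0.8 -0.3  0.2] w 87.7
grip 9.88 tcp [ 0.5785 -0.2743  0.0432] F [-1.5  0.8  2.8] w 55.9
lift 10.66 tcp [ 0.5778 -0.2739  0.1689] F [-0.6 -0.3 -2.3] w 56.0
above 12.81 tcp [0.541  0.0923 0.0785] F [-0.7 -0.1 -0.8] w 56.1
touch True
down 13.65 tcp [0.5401 0.0926 0.0552] F [-0.1 -0.4  2.6] w 55.6
push True
pushed 13.99 tcp [0.5396 0.0906 0.0551] F [1.  1.3 3.7] w 56.1
tool in jig y -11.849258443321167
```

Grip width of 56 mm matches the lug, the floor was found at exactly +12 mm, and the stop was touched at -11.85 mm (predicted -11.5). I'll release green and pick blue.

```bash
python3 - <<'E'
from h import *
command_gripper(1); st("open"); t=get_tcp_pos(); movel([t[0],t[1],.17],v=.2)
pick((.440,-.058),11.4,-.0052,.0020)
place(.0129)
E
```

```text
open 14.68 tcp [0.5396 0.0907 0.0551] F [-0.2 -0.7 -0.1] w 88.2
down False
at 17.21 tcp [ 0.435  -0.057   0.0434] F [0.4 0.2 0.3] w 87.8
grip 17.81 tcp [ 0.4345 -0.0571  0.0432] F [-1.8  0.1  5.1] w 55.9
lift 18.59 tcp [ 0.4338 -0.057   0.1692] F [-0.2  0.7 -1.2] w 55.6
above 20.19 tcp [0.547  0.114  0.0786] F [ 0.1  0.  -1.2] w 55.9
touch True
down 21.03 tcp [0.5463 0.1144 0.0552] F [-0.7 -0.5  4.5] w 55.7
```

Blue touched down at 0.0552, the full depth. I'll release it, retreat and check.

```bash
python3 - <<'E'
from h import *
command_gripper(1); t=get_tcp_pos(); movel([t[0],t[1],.17],v=.2); 
t=G+tyv(JA)*.066; move_pose([t[0],t[1],.22],Q(JA)); wait(.3); c,im=snap("wrist","f0")
t=G+tyv(JA)*.16; move_pose([t[0],t[1],.24],Q(JA)); wait(.3); c1,im1=snap("wrist","f1")
o=ortho(c,im,G,JA,.05,(-.07,.07),(-.05,.05),4000)
cs,s=snap("side"); z=cv2.resize(s[160:330,180:400],None,fx=2,fy=2,interpolation=3)
sh=np.zeros((400+340,560,3),np.uint8); sh[:400]=o; sh[400:,:440]=z
cv2.imwrite("pics/fin.png",cv2.cvtColor(cv2.resize(sh,None,fx=.8,fy=.8),cv2.COLOR_RGB2BGR))
for col in ("blue","green"):
  for b in blobs(im,col,150):
    r=cv2.minAreaRect(np.argwhere(b[2])[:,::-1].astype(np.int32)); bx=plane(c,cv2.boxPoints(r),.050)[:,:2]-G
    j=np.c_[bx@txv(JA),-bx@tyv(JA)]*1000; print(col,"jig-frame body-top corners mm",j.round(1).tolist())
st("end")
E
```

```text
blue jig-frame body-top corners mm [[-36.0, 21.5], [40.5, 21.6], [40.7, 16.6], [-36.1, 16.4]]
blue jig-frame body-top corners mm [[-36.3, 8.3], [39.9, 8.4], [40.1, 3.3], [-36.5, 3.2]]
green jig-frame body-top corners mm [[-36.6, -1.0], [40.2, -0.8], [40.4, -9.2], [-36.8, -9.3]]
green jig-frame body-top corners mm [[-37.0, -17.8], [40.7, -17.6], [40.9, -25.1], [-37.2, -25.2]]
end 24.12 tcp [ 0.4992 -0.0512  0.2398] F [-0.9 -0.5  0.3] w 87.6
```

View pics/fin.png

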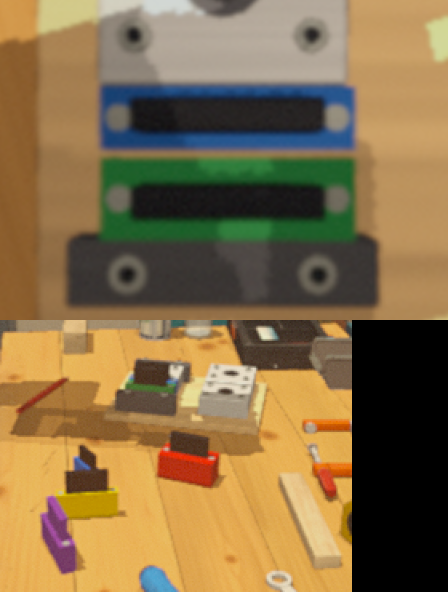

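Both packers are in the gap, at rows 85-150 (blue) and 157-240 (green). They are parallel to the stops, within ~2 mm of centre along x, and standing level. Red and yellow are standing untouched on the bench, and the pencil and batten are where they were.

```bash
python3 -c "
from station import *
job_done(); print(get_time())"
```

```text
the job is handed in; nothing more can be done
the job is handed in; nothing more can be done
```

The job is handed in. The gap measured 49 mm between block_71 and the stop, so I filled it with green (26 mm) against the stop and blue (20 mm) beside it. It took about 24 s of robot time before hand-in.

**Last checks**
- **Depth:** both packers touched down at a TCP height of 0.0552 m, which is the bench grasp height plus the 12 mm board, so both are fully down.
- **Position:** in the last wrist view both are parallel to the stops to well under 1° and about 2 mm off centre along x, within the 15 mm allowed.
- **Forces:** wrist-force readings, taken only at rest between moves, stayed within about 5 N, and I stopped each contact move at 5–6 N.
- **The rest of the scene:** red and yellow still stand on the bench. The pencil and batten look where they were. The gripper is open and clear.

**Small disagreements**
- The stop was touched 0.35 mm beyond where the camera put it.
- The block's length read 67–70 mm directly against the true 71 mm. The gap width and a comparison with the other two blocks settled it.
- I never clearly made out the wood block. It is probably the piece at the far end of the bench, where the arm did not work.

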